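# Free the ink-seized keeper and rack the printing plate

## Robot

A 6-joint arm with a two-finger parallel gripper is mounted at the origin on the work surface. World frame = base frame: x ahead of the robot, y to its left, z up, the work surface at z = 0. Lengths are in m, angles in rad, forces in N, time in s.
With the tool pointing down it reaches from about 0.35 to 0.975 m from the base axis. Payload 4.9 kg.
Tool frame: the origin (TCP) lies at the very end of the fingers, on their centre line; the grasp point (between the pads) lies 19 mm behind it; z points along the fingers, y is the line along which they close (so a half turn about z gives the same grasp; the last joint's range is limited). The gripper opens to 85 mm and grips with 20 to 120 N. Pads are 22 mm wide; open, the fingers measure 114 mm over their backs; the gripper's body (76 mm by 85 mm) begins 54 mm behind the grasp point. The pads swing forward as they close: fully open they stand 13 mm farther back than shut.
Start: joints at [1.173, 0.053, 1.613, -0, 1.476, -0.119], TCP at [0.172, 0.601, 0.231] pointing down, gripper open.
Joint ranges: [-3.01, 3.01], [-1.01, 2.22], [0.06, 2.58], [-1.02, 4.17], [0.09, 2.62], [-3.14, 3.14]. Speed limits (rad/s): [2.57, 2.57, 3.14, 3.14, 3.14, 3.14].

## Interface

Orientations are given as a rotation vector (axis times angle).
In Python, from station import * gives the robot as it stands.
- The arm moves only by the shell command python3 -m crank 'ROWS' [OPENING] [FORCE]. ROWS is JSON, a list of rows, each an object with "offset": the shift along the tool's x, y, z in m, a list of three; "twist": the turn, a rotation vector about the tool's x, y, z in degrees, a list of three. In form: [{"offset": [x, y, z], "twist": [rx, ry, rz]}, ...]. A call has 1 to 20 rows; each row is the pose to reach, as a shift and turn from the pose commanded when the call began, along the tool's axes at that moment; what a row does not reach only later rows make up. A row lasts 1/8 s, in which the tool goes at most 62.5 mm and 10.7 degrees, less where a joint would pass 70% of its speed; a pose out of reach is approached as far as the arm can. A call with a gripper value outside its range is refused whole. OPENING is the opening, from 0 (shut) to 1 (fully open), set as the call begins (- or left out, the last holds). The fingers move at their own pace and stop on an object; FORCE is the grip in N (left out, the last holds). Time passes only in rows, so rows that repeat a pose let the fingers close. It gives the time, the measured TCP pose, the force, the opening and the grip force at its end, in the units of the state.
- get_obs(): the state, without advancing time (a new reading comes with each control period).
- get_image(name): name is "scene" or "top" or "wrist"; returns the picture (400x640x3 uint8, red, green, blue); there is no depth.
- get_calibration(name): a dict with "intrinsics" (3x3 intrinsics, pixels), "k1" (the pictures are not rectified: a ray, as slopes to the right and down, at radius r is drawn at 1 + k1 r^2 times it, then the intrinsics apply), "world_from_camera" (4x4, takes a point from camera to world coordinates); the wrist camera has in their place "tool_from_camera" (4x4, takes a point from camera to tool coordinates, whose origin is the TCP and whose axes are the flange's). Camera axes: x right, y up, looking along -z (the intrinsics and any distortion apply to the point x, -y, -z); pixel columns grow to the right and rows downward; lengths in m; the calibration is good to about 2 mm. A picture is of the moment at which its call begins: read the wrist's pose just before it. get_calibration takes no time and is no camera call.
- finish_job(): hands the job in; it is judged then, once.
Trained networks look in the newest picture that a camera, given by its name, has taken for a name from the list of things; names that differ only in an ending like _2 or _b are one class to them, and where a whole thing is asked for, a point or a joint stands for the part that bears it (a point fixed in the world has none). Each returns a list of dicts, best first, with "confidence" (0 to 1); they miss things now and then, are a little off and sometimes report something else, mostly with a low value. They report only what shows in the picture. A call takes as long as a camera call.
- cut_out(query, camera): "region" (400x640 bool, what is visible of it) and "rect" ([centre column, centre row, width, height] in pixels, round what is visible of it).
The state is a dict: "t": time; "q": joint angles; "dq": joint speeds; "effort": joint torques, N m; "tool_pos": TCP position; "tool_rot": TCP orientation; "contact_force": force on the tool from outside, world axes, zero at the start; "wrist_torque": the same for the moment, N m; "opening": finger opening in m; "grip_force": force on a finger pad.
Only numpy, scipy, OpenCV 4.12 (cv2) and the standard library are available. Lean on these libraries where they do the work, as an engineer would, in place of code of your own. Each camera call takes 0.05 s, during which the arm holds its last target. There are 200 camera calls.

## Task

The black bar-shaped knob on the sloping plate rack is stuck with dried ink: rock it back and forth, from stop to stop, until it breaks free, then turn it a quarter turn anticlockwise (looking down on the knob) so that its steel keeper bar is clear of the empty middle slot and stays clear. Then take the printing plate out of its little wooden stand and slide it foot first, fully home, into that empty slot between its neighbours, and let go. Do not knock over or shove aside the ink jar or the gouge.

Things in the scene. Friction and masses are not known exactly. Their poses are not given: they have to be found in the camera images.
- rack: Wooden plate rack: a block 150 mm wide (y), 148 mm long (x), 53 mm deep, leaning 25 degrees so that its flat top face looks up and back towards the robot, askew. Origin: on the top face, on the knob's axis, 72 mm above the table. z: out of the top face; x: up the slope, along the slots; y: across them. Five slots, 24 mm apart in y; the middle one (y = 0) is empty.
- slot_mouth (a point): Centre of the empty slot's mouth on the top face (rack frame x = 68 mm, y = 0, z = 0), axes as the rack. The slot is 8 mm wide, 70 mm long (x = 33 to 103 mm), 45 mm deep along -z, its mouth chamfered to 16 mm wide over the first 7 mm. The other slots hold fixed plates (rack x = 55 to 99 mm), 4 mm thick, up to 28 mm above the top face.
- slot_floor (a point): Centre of the empty slot's floor (rack frame x = 68 mm, y = 0, z = -45 mm); same axes as the rack.
- knob (a joint): Knob angle about the rack's z, rad, near 0 at the start; grows anticlockwise seen from above. Seized: at first it rocks about 0.14 to 0.3 each way between hard stops. Turned right up to the stop (within 0.03) it loosens one step; then it must go to the other stop. After 2 to 4 alternate strokes, the last one clockwise, it turns freely to 1.65. Turning takes 0.1 N m; forcing a stop does not help.
- knob_grip (a point): Grip point of the knob, on its axis, 42 mm above the rack's top face; it turns with the knob. The black bar grip is 46 mm long (along the keeper), 11 mm thick, 26 mm high (27 to 53 mm above the top face), on a thin stem with a 28 mm wide collar at 24 to 28 mm. At joint 0 its length lies along the rack's x.
- plate: Loose printing plate, dark board, 60 mm long (its x), 5 mm thick (its y), 110 mm high (its z), about 50 g. Origin: centre of its lower edge. At the start it stands upright in the stand, foot 6 mm above the table.
- plate_top (a point): Centre of the plate's upper edge, 110 mm above its origin.
- stand: Fixed pale wooden stand, 96 mm (x) by 50 mm (y) by 28 mm high, with a slot 70 mm by 8 mm and 22 mm deep along its x that holds the plate. Origin: centre of its underside on the table. It may stand left or right of the rack.
- ink_jar: Bystander: closed glass ink jar, 56 mm across, 65 mm high, standing on the table on the other side of the rack. Origin: centre of its underside.
- gouge: Bystander: carving gouge lying on the table, 170 mm long with a wooden handle, its origin on its underside.
- keeper_tip (a point): Tip of the steel keeper bar that turns with the knob: 18 mm wide, 6 mm thick, reaching 49 mm from the knob's axis, 2 to 8 mm above the top face. At joint 0 it points along the rack's +x and covers the near end of the empty slot.

How it is judged:
On the way, in this order (a step that is already met when the one before it is completed fails the run):
1. the knob has broken free and the keeper is turned well clear of the slot (joint over 1.2 rad) (value of joint knob above 1.2 rad), for 0.2 s.
2. the plate's foot has entered the middle slot (z of plate in the frame of rack below -0.015 m and x of plate in the frame of rack between 0.061 and 0.075 m and y of plate in the frame of rack between -0.005 and 0.005 m and angle between the z axis of plate and the z axis of rack, either way round below 0.14 rad), for 0.05 s.
At the end, for the whole second after the job is handed in: The knob stands at more than 1.2 rad; the plate rests in the empty middle slot, foot within 5 mm of the slot's floor, within 7 mm along and 5 mm across its centre, foot down, its height within 0.14 rad (8 degrees) of the slot's direction, at rest and released (value of joint knob above 1.2 rad and z of plate in the frame of rack below -0.04 m and x of plate in the frame of rack between 0.061 and 0.075 m and y of plate in the frame of rack between -0.005 and 0.005 m and angle between the z axis of plate and the z axis of rack, either way round below 0.14 rad and z of plate_top in the frame of rack above 0.05 m and linear speed of plate below 0.02 m/s); the robot touches nothing.
It fails at once if the ink jar is knocked over or shoved more than 40 mm (angle between ink_jar's own z axis and vertical above 0.5 rad or distance of ink_jar from where it was at the start of the episode above 0.04 m).
It fails at once if the gouge is shoved more than 40 mm (distance of gouge from where it was at the start of the episode above 0.04 m).
It also fails if it takes over 72 s, if anything falls off the work surface, if the arm or the gripper's body presses on something with over 40 N, if the wrist force passes 120 N, or if a joint passes its speed limit or range.

## Working session

There is one attempt and no reset: what is moved stays moved. The work goes in short steps, Python scripts to look and compute and a shell command to move; the robot and the scene stay as the last step left them, time stands still between calls to the robot, and variables do not carry over. Pictures are saved under pics/ and viewed, at most 10 in all, crops included, and the job is handed in when it is done.

```bash
mkdir -p pics; ls
python3 - <<'E'
from station import *
import cv2,numpy as np
o=get_obs();print(o)
for c in ("scene","top"):
    im=get_image(c);cv2.imwrite(f"pics/{c}0.png",im[:,:,::-1])
    k=get_calibration(c);print(c,k)
    for n in ("rack","knob","plate","stand","ink_jar","gouge","keeper_tip"):
        for d in cut_out(n,c)[:2]: print(c,n,round(d["confidence"],2),np.round(d["rect"],1),d["region"].sum())
print(get_calibration("wrist"))
E
```

```text
pics
{'t': 0.0, 'q': array([ 1.17303352e+00,  5.33342733e-02,  1.61432075e+00,  2.25528930e-05,
        1.47601110e+00, -1.19018634e-01]), 'dq': array([ 0.00049164, -0.00188237,  0.00012418,  0.00023023, -0.00013665,
        0.0004282 ]), 'effort': array([ 2.11390820e-04, -3.93682194e+01, -3.70175993e+01, -5.23785354e-05,
        6.88714266e-03,  3.89791367e-06]), 'tool_pos': array([0.17172414, 0.60028354, 0.23006105]), 'tool_rot': array([-0.4363607 , -3.11058175,  0.00313931]), 'contact_force': array([ 0.23646256,  0.24855938, -0.65667885]), 'wrist_torque': array([-0.0231864 ,  0.01581434, -0.03153631]), 'grip_force': 0.0, 'opening': 0.08506092995024628}
scene {'intrinsics': array([[367.20598165,   0.        , 314.25005472],
       [  0.        , 367.20598165, 203.86263197],
       [  0.        ,   0.        ,   1.        ]]), 'k1': -0.0712414292885851, 'world_from_camera': array([[-0.24728709, -0.55306951,  0.79558985,  1.39929115],
       [ 0.96875592, -0.12502146,  0.2141999 ,  0.21867652],
       [-0.01900163,  0.82370125,  0.56670556,  0.66994802],
       [ 0.        ,  0.     
[... 1056 characters left out ...]
top gouge 0.63 [218.1 151.8  45.   42.1] 336
top gouge 0.21 [320.1 186.6  81.1  78. ] 3703
top keeper_tip 0.5 [328.  202.9  17.7  25.7] 247
{'intrinsics': array([[312.50076877,   0.        , 320.93362108],
       [  0.        , 312.50076877, 195.56972748],
       [  0.        ,   0.        ,   1.        ]]), 'k1': -0.031245407245752747, 'tool_from_camera': array([[-3.39462793e-04,  9.59668794e-01,  2.81132871e-01,
         7.00090742e-02],
       [ 9.99999923e-01,  2.70618487e-04,  2.83704462e-04,
        -4.45552336e-04],
       [ 1.96182567e-04,  2.81132945e-01, -9.59668812e-01,
        -1.41837916e-01],
       [ 0.00000000e+00,  0.00000000e+00,  0.00000000e+00,
         1.00000000e+00]])}
```

```bash
cat > h.py <<'E'
from station import *
import cv2,numpy as np
from scipy.spatial.transform import Rotation as R
from scipy.optimize import least_squares
def cam(c,o=None):
    k=get_calibration(c)
    if c=="wrist":
        o=o or get_obs();T=np.eye(4);T[:3,:3]=R.from_rotvec(o["tool_rot"]).as_matrix();T[:3,3]=o["tool_pos"]
        W=T@k["tool_from_camera"]
    else: W=k["world_from_camera"]
    return k["intrinsics"],k["k1"],W
def proj(C,P):
    K,k1,W=C;p=(np.atleast_2d(P)-W[:3,3])@W[:3,:3]
    s=np.c_[p[:,0],-p[:,1]]/-p[:,2:3];s=s*(1+k1*(s**2).sum(1,keepdims=True))
    return s*K[0,0]+K[:2,2]
def pix(C,uv,z):
    K,k1,W=C;d=(np.atleast_2d(uv)-K[:2,2])/K[0,0];s=d.copy()
    for _ in range(20): s=d/(1+k1*(s**2).sum(1,keepdims=True))
    r=np.c_[s[:,0],-s[:,1],-np.ones(len(s))]@W[:3,:3].T
    return W[:3,3]+r*((z-W[2,3])/r[:,2:3])
def rackT(x,y,yaw):
    # top-face z tilts back towards robot (-x)
    a=np.radians(25);Z=np.array([-np.sin(a),0,np.cos(a)]);X=np.array([np.cos(a),0,np.sin(a)])
    T=np.eye(4);T[:3,:3]=R.from_euler('z',yaw).as_matrix()@np.c_[X,np.cross(Z,X),Z];T[:3,3]=[x,y,.072];return T
E
python3 - <<'E'
from h import *
C=cam("top")
for n,uv,z in (("rack",(320,189),.08),("knob",(326.4,204.2),.11),("plate",(434.3,244.4),.1),("stand",(427.8,247.6),.028),("jar",(226.9,241.6),.05),("gouge",(218,152),.01)):
    print(n,pix(C,uv,z).round(3))
a=cv2.imread("pics/top0.png")[125:285,190:470];b=cv2.imread("pics/scene0.png")[150:310,200:440]
cv2.imwrite("pics/a.png",cv2.resize(a,None,fx=2.85,fy=2.85,interpolation=2));cv2.imwrite("pics/b.png",cv2.resize(b,None,fx=3.3,fy=3.3,interpolation=2))
E
```

```text
rack [[0.639 0.017 0.08 ]]
knob [[0.596 0.001 0.11 ]]
plate [[ 0.505 -0.269  0.1  ]]
stand [[ 0.499 -0.272  0.028]]
jar [[0.499 0.253 0.05 ]]
gouge [[0.746 0.302 0.01 ]]
```

View pics/a.png

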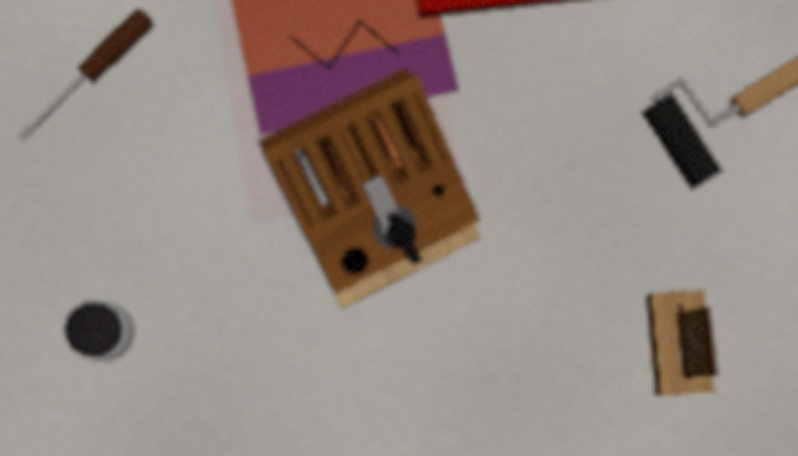

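View pics/b.png

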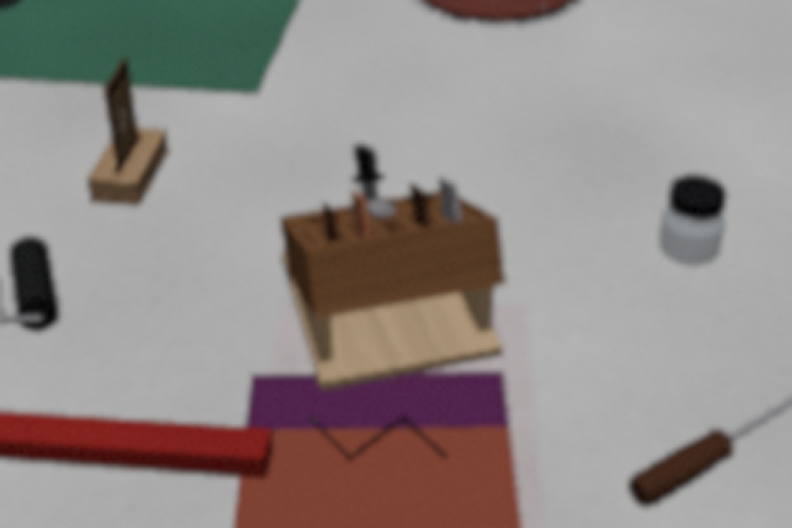

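Run:
```python
from h import *
C=cam("top")
uv=np.array([(262,140),(412,72),(480,220),(338,292)])/2.85+[190,125]
def f(p):
    T=rackT(*p[:3]);x0=p[3];c=np.array([(x0+.148,.075,0),(x0+.148,-.075,0),(x0,-.075,0),(x0,.075,0)])
    return (proj(C,c@T[:3,:3].T+T[:3,3])-uv).ravel()
s=least_squares(f,[.6,0,.4,-.04]);print(s.x,s.fun.round(1))
T=rackT(*s.x[:3])
for q in ((0,0,.04),(.068,0,0),(.049,0,.008)):print(q,((T[:3,:3]@q+T[:3,3])).round(4),proj(C,T[:3,:3]@q+T[:3,3])*1.0)
# stand corners top z=.028
st=np.array([(648,296),(704,291),(714,390),(657,394)])/2.85+[190,125]
P=pix(C,st,.028);print(P.round(4),P.mean(0))
pl=np.array([(681,309),(710,307),(715,375),(686,376)])/2.85+[190,125]
print(pix(C,pl,.116).round(4))
o=get_obs();print(R.from_rotvec(o["tool_rot"]).as_matrix().round(3))
```

```text
[ 0.613058    0.00073107  0.49531509 -0.04284198] [ 0.1  2.1  1.6 -0.4  0.  -1.2 -1.7 -0.6]
(0, 0, 0.04) [ 0.5982 -0.0073  0.1083] [[329.63206927 203.45881078]]
(0.068, 0, 0) [0.6673 0.03   0.1007] [[315.34521732 176.14229349]]
(0.049, 0, 0.008) [0.6492 0.0202 0.1   ] [[319.03866499 183.4226745 ]]
[[ 0.5483 -0.2444  0.028 ]
 [ 0.5544 -0.2973  0.028 ]
 [ 0.4629 -0.3058  0.028 ]
 [ 0.458  -0.2525  0.028 ]] [ 0.50588498 -0.27497383  0.028     ]
[[ 0.5305 -0.2511  0.116 ]
 [ 0.5329 -0.2763  0.116 ]
 [ 0.4751 -0.28    0.116 ]
 [ 0.4737 -0.255   0.116 ]]
[[-0.961  0.275  0.   ]
 [ 0.275  0.961 -0.   ]
 [-0.    -0.    -1.   ]]
```

```bash
cat >> h.py <<'E'
def tool(T,x,y,z,a=0):
    "tool pose at rack point, tool x turned a (rad) ccw from rack X, pointing into face"
    G=np.eye(4);G[:3,:3]=T[:3,:3]@R.from_euler('z',a).as_matrix()@np.diag([1,-1,-1]);G[:3,3]=T[:3,:3]@[x,y,z]+T[:3,3];return G
def go(G):
    o=get_obs();r=R.from_rotvec(o["tool_rot"]).as_matrix()
    print("offset",(r.T@(G[:3,3]-o["tool_pos"])).round(4),"twist",np.degrees(R.from_matrix(r.T@G[:3,:3]).as_rotvec()).round(1))
E
python3 - <<'E'
from h import *
go(tool(rackT(.613,.0007,.495),0,0,.18))
E
```

```text
offset [-0.5347 -0.5088 -0.0038] twist [-29.5  12.  133. ]
```

```bash
python3 -m crank '[{"offset":[-0.133,-0.127,-0.001],"twist":[-7.4,3,33.25]},{"offset":[-0.267,-0.254,-0.002],"twist":[-14.7,6,66.5]},{"offset":[-0.267,-0.254,-0.002],"twist":[-14.7,6,66.5]},{"offset":[-0.267,-0.254,-0.002],"twist":[-14.7,6,66.5]},{"offset":[-0.267,-0.254,-0.002],"twist":[-14.7,6,66.5]},{"offset":[-0.267,-0.254,-0.002],"twist":[-14.7,6,66.5]},{"offset":[-0.535,-0.509,-0.004],"twist":[-29.5,12,133]},{"offset":[-0.535,-0.509,-0.004],"twist":[-29.5,12,133]},{"offset":[-0.535,-0.509,-0.004],"twist":[-29.5,12,133]},{"offset":[-0.535,-0.509,-0.004],"twist":[-29.5,12,133]},{"offset":[-0.535,-0.509,-0.004],"twist":[-29.5,12,133]},{"offset":[-0.535,-0.509,-0.004],"twist":[-29.5,12,133]},{"offset":[-0.535,-0.509,-0.004],"twist":[-29.5,12,133]},{"offset":[-0.535,-0.509,-0.004],"twist":[-29.5,12,133]},{"offset":[-0.535,-0.509,-0.004],"twist":[-29.5,12,133]},{"offset":[-0.535,-0.509,-0.004],"twist":[-29.5,12,133]},{"offset":[-0.535,-0.509,-0.004],"twist":[-29.5,12,133]},{"offset":[-0.535,-0.509,-0.004],"twist":[-29.5,12,133]},{"offset":[-0.535,-0.509,-0.004],"twist":[-29.5,12,133]}]' 0.6
python3 - <<'E'
from h import *
o=get_obs();print(o["q"],o["dq"].round(3))
im=get_image("wrist");C=cam("wrist",o);cv2.imwrite("pics/w1.png",im[:,:,::-1]);np.savez("w1.npz",W=C[2])
go(tool(rackT(.613,.0007,.495),0,0,.18))
for n in("knob","rack","keeper_tip"):
    for d in cut_out(n,"wrist")[:1]: print(n,round(d["confidence"],2),np.round(d["rect"],1))
E
```

```text
t: 3.18
tool_pos: [0.5462, -0.0356, 0.2353]
tool_rot: [-2.877, -0.728, -0.638]
contact_force: [-0.4, -0.3, 0.1]
opening: 0.0514
grip_force: 0.0
[-0.36948457 -0.36970168  2.0252179   0.35036     1.21309055  0.62740003] [-0.001  0.001 -0.001  0.003 -0.002 -0.   ]
offset [-0.0001 -0.0003  0.0001] twist [ 0. -0.  0.]
knob 0.62 [319.8 183.2  30.8  85.1]
rack 0.88 [319.5 146.6 154.8 149.7]
keeper_tip 0.58 [321.1 182.7  25.9  86.4]
```

View pics/w1.png

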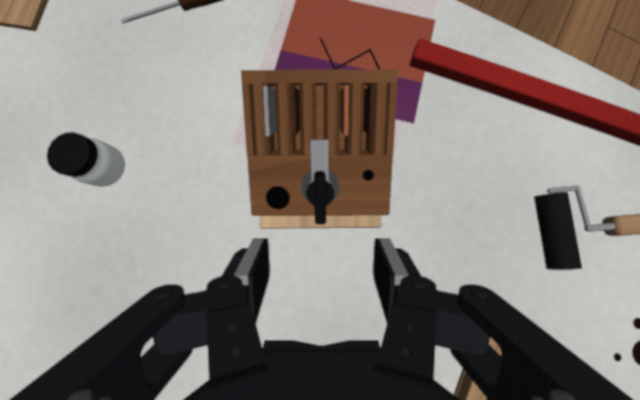

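Run:
```python
from h import *
k=get_calibration("wrist");C=(k["intrinsics"],k["k1"],np.load("w1.npz")["W"])
uv=np.array([(242,71),(397,70),(390,213),(251,215)],float)
def f(p):
    T=rackT(*p[:3]);x0=p[3];c=np.array([(x0+.148,.075,0),(x0+.148,-.075,0),(x0,-.075,0),(x0,.075,0)])
    return (proj(C,c@T[:3,:3].T+T[:3,3])-uv).ravel()
s=least_squares(f,[.6,0,.4,-.04]);print(s.x,s.fun.round(1))
T=rackT(*s.x[:3])
pts=np.array([(0,0,.053),(.023,0,.053),(-.023,0,.053),(.049,0,.008),(.033,0,0),(.103,0,0),(.014,0,.026)])
print(proj(C,pts@T[:3,:3].T+T[:3,3]).round(1))
im=cv2.imread("pics/w1.png");cv2.imwrite("pics/w1c.png",cv2.resize(im[55:235,225:415],None,fx=3.3,fy=3.3,interpolation=2))
```

```text
[ 6.14266125e-01  1.75205123e-04  5.04467706e-01 -4.46269179e-02] [-0.1 -0.3 -0.1 -0.5 -0.9  0.8  1.1  0.1]
[[320.5 187.3]
 [320.3 161.7]
 [320.7 211.7]
 [319.9 127.7]
 [320.1 143. ]
 [319.4  70.2]
 [320.3 166.1]]
```

View pics/w1c.png

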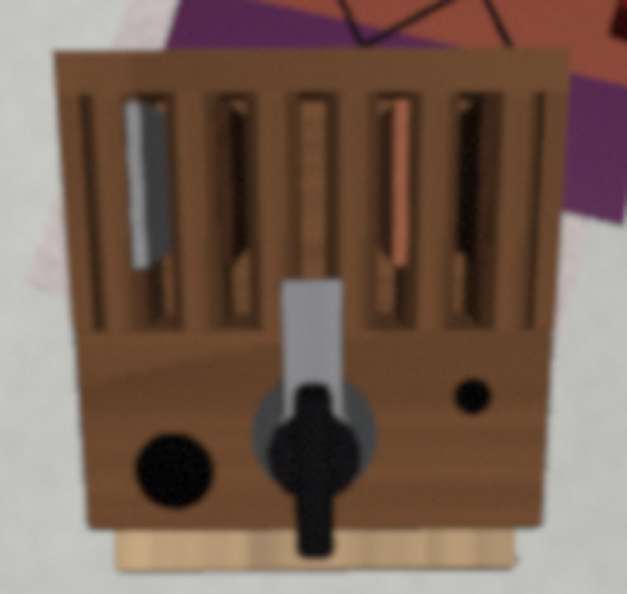

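```bash
cat > fit.py <<'E'
from h import *
k=get_calibration("wrist");C=(k["intrinsics"],k["k1"],np.load("w1.npz")["W"])
cc=lambda a:np.array(a,float)/3.3+[225,55]
uv=np.r_[cc([(55,52),(570,49),(543,524),(89,527),(312,93),(312,330),(313.5,384),(314.5,556),(313,280),(174,470)][:9])]
def pts(x0):return np.array([(x0+.148,.075,0),(x0+.148,-.075,0),(x0,-.075,0),(x0,.075,0),(.103,0,0),(.033,0,0),(.023,0,.053),(-.023,0,.053),(.049,0,.008)])
def f(p):
    T=rackT(*p[:3]);T[2,3]+=p[4]
    return np.r_[(proj(C,pts(p[3])@T[:3,:3].T+T[:3,3])-uv).ravel(),p[4]/.002*w]
for w in(1,0.1):
    s=least_squares(f,[.6,0,.4,-.04,0]);print(s.x.round(4),s.fun.round(1))
E
python3 fit.py
python3 - <<'E'
from h import *
from fit import s
T=rackT(*s.x[:3]);C=cam("top")
print(proj(C,np.array([(0,0,.053),(-.023,0,.053),(.049,0,.008),(s.x[3],.075,0),(s.x[3]+.148,.075,0)])@T[:3,:3].T+T[:3,3]))
E
```

```text
[ 0.6051 -0.0047  0.5016 -0.0337 -0.0035] [ 0.  -0.5 -0.4 -0.4 -0.4  0.6 -0.3  0.5  0.1 -1.2  0.5 -1.2  0.2  2.9
  0.2 -0.1  0.1 -1.  -1.7]
[ 0.6054 -0.0045  0.5016 -0.0335 -0.005 ] [ 0.4 -0.2 -0.8 -0.1 -0.7  0.2 -0.   0.1  0.1 -0.7  0.5 -1.2  0.2  2.8
  0.2 -0.4  0.1 -0.8 -0.3]
[ 0.6051 -0.0047  0.5016 -0.0337 -0.0035] [ 0.  -0.5 -0.4 -0.4 -0.4  0.6 -0.3  0.5  0.1 -1.2  0.5 -1.2  0.2  2.9
  0.2 -0.1  0.1 -1.  -1.7]
[ 0.6054 -0.0045  0.5016 -0.0335 -0.005 ] [ 0.4 -0.2 -0.8 -0.1 -0.7  0.2 -0.   0.1  0.1 -0.7  0.5 -1.2  0.2  2.8
  0.2 -0.4  0.1 -0.8 -0.3]
[[332.92483186 207.92744083]
 [336.67823714 215.95699338]
 [320.94291903 186.52741971]
 [307.42857522 226.94842158]
 [282.19225719 176.27089932]]
```

```bash
cat >> h.py <<'E'
RT=rackT(.6055,-.0045,.5016);RT[2,3]=.070
E
python3 - <<'E'
from h import *
go(tool(RT,0,0,.08));go(tool(RT,0,0,.034))
E
```

```text
offset [-0.0092  0.0009  0.0981] twist [ 0.2 -0.  -0.3]
offset [-0.0092  0.0007  0.1441] twist [ 0.2 -0.  -0.3]
```

```bash
python3 -m crank '[{"offset":[-0.009,0.001,0.05],"twist":[0,0,0]},{"offset":[-0.009,0.001,0.098],"twist":[0,0,0]},{"offset":[-0.009,0.001,0.115],"twist":[0,0,0]},{"offset":[-0.009,0.001,0.13],"twist":[0,0,0]},{"offset":[-0.009,0.001,0.144],"twist":[0,0,0]},{"offset":[-0.009,0.001,0.144],"twist":[0,0,0]},{"offset":[-0.009,0.001,0.144],"twist":[0,0,0]}]' 0.5
python3 - <<'E'
from h import *
go(tool(RT,0,0,.034))
im=get_image("wrist");cv2.imwrite("pics/w2.png",cv2.resize(im[60:380,120:520],None,fx=1.8,fy=1.8)[:,:,::-1])
E
```

```text
t: 4.25
tool_pos: [0.5937, -0.0119, 0.1021]
tool_rot: [-2.878, -0.728, -0.64]
contact_force: [0.7, -0.4, -0.1]
opening: 0.0427
grip_force: 0.0
offset [-0.001  -0.0008  0.0009] twist [ 0.2 -0.1 -0.3]
```

View pics/w2.png

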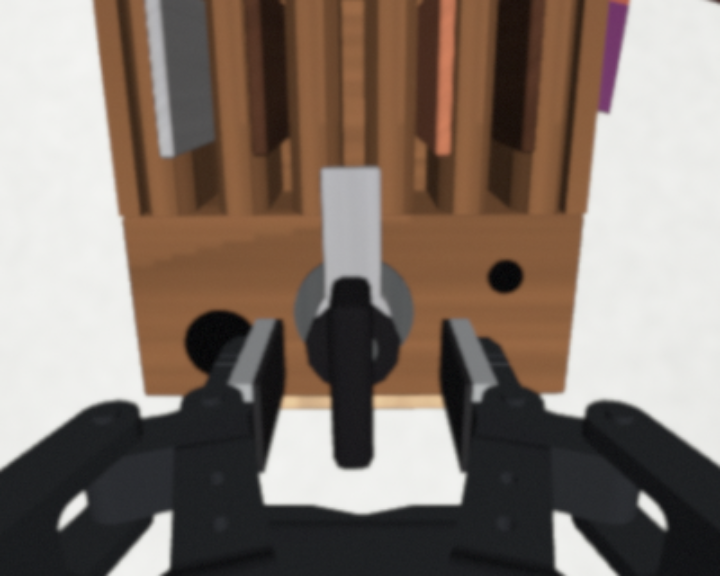

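```bash
cat > fit2.py <<'E'
from h import *
k=get_calibration("wrist");C1=(k["intrinsics"],k["k1"],np.load("w1.npz")["W"]);C2=cam("wrist")
c1=lambda a:np.array(a,float)/3.3+[225,55]
c2=lambda a:np.array(a,float)/1.8+[120,60]
u1=c1([(55,52),(570,49),(543,524),(89,527),(312,93),(312,330),(314.5,556),(313,280)])
u2=c2([(564,391),(146,394),(354,213),(353,467),(351,167)])
def f(p):
    T=rackT(*p[:3]);T[2,3]+=p[4];x0=p[3]
    P=np.array([(x0+.148,.075,0),(x0+.148,-.075,0),(x0,-.075,0),(x0,.075,0),(.103,0,0),(.033,0,0),(-.023,0,.053),(.049,0,.008)])
    M=lambda P,C:proj(C,P@T[:3,:3].T+T[:3,3])
    return np.r_[(M(P,C1)-u1).ravel(),(M(P[[2,3,5,6,7]],C2)-u2).ravel(),p[4]/.002]
s=least_squares(f,[.6,0,.5,-.034,0],loss="soft_l1");print(s.x.round(4),s.fun.round(1))
T=rackT(*s.x[:3]);T[2,3]+=s.x[4];np.save("RT.npy",T)
go(tool(T,0,0,.034))
E
python3 fit2.py
```

```text
[ 0.6043 -0.0049  0.501  -0.0329 -0.0036] [-0.2 -0.5 -0.5 -0.3 -0.6  0.7 -0.6  0.6 -0.1 -0.3  0.3 -0.4 -0.1  0.8
 -0.1 -0.1  0.   0.  -0.1 -0.1 -0.3 -0.1  0.3 -0.1  1.   0.1 -1.8]
offset [-0.0029 -0.0011  0.002 ] twist [ 0.2 -0.1 -0.3]
```

```bash
python3 -m crank '[{"offset":[-0.003,-0.0015,0.001],"twist":[0,0,0]},{"offset":[-0.003,-0.0015,0.001],"twist":[0,0,0]},{"offset":[-0.003,-0.0015,0.001],"twist":[0,0,0]},{"offset":[-0.003,-0.0015,0.001],"twist":[0,0,0]},{"offset":[-0.003,-0.0015,0.001],"twist":[0,0,0]},{"offset":[-0.003,-0.0015,0.001],"twist":[0,0,0]},{"offset":[-0.003,-0.0015,0.001],"twist":[0,0,0]},{"offset":[-0.003,-0.0015,0.001],"twist":[0,0,0]}]' 0 40
python3 -c "
from h import *
o=get_obs();r=R.from_rotvec(o['tool_rot']);print(r.inv().apply(o['contact_force']),r.inv().apply(o['wrist_torque']));go(tool(np.load('RT.npy'),0,0,.034))"
```

```text
t: 5.3
tool_pos: [0.5898, -0.011, 0.099]
tool_rot: [-2.876, -0.728, -0.636]
contact_force: [-6.2, 0.9, 5.2]
opening: 0.01
grip_force: 41.4
[-2.41224567 -3.71976127 -6.84166765] [ 0.69734532 -0.53359192  0.03841631]
offset [0.0012 0.0016 0.0003] twist [ 0.1  0.  -0.3]
```

```bash
cat > st.py <<'E'
from h import *
o=get_obs();r=R.from_rotvec(o['tool_rot']);T=np.load('RT.npy')
print('F',r.inv().apply(o['contact_force']).round(1),'M',r.inv().apply(o['wrist_torque']).round(2),'q6',o['q'][5].round(3))
rel=T[:3,:3].T@r.as_matrix();print('angle ccw',np.degrees(np.arctan2(rel[1,0],rel[0,0])).round(2),'rack pos',(T[:3,:3].T@(o['tool_pos']-T[:3,3])).round(4))
E
python3 -m crank '[{"offset":[0,0,0],"twist":[0,0,-3]},{"offset":[0,0,0],"twist":[0,0,-6]},{"offset":[0,0,0],"twist":[0,0,-6]},{"offset":[0,0,0],"twist":[0,0,-6]}]'; python3 st.py
python3 -m crank '[{"offset":[0,0,0],"twist":[0,0,-2]},{"offset":[0,0,0],"twist":[0,0,-4]},{"offset":[0,0,0],"twist":[0,0,-4]},{"offset":[0,0,0],"twist":[0,0,-4]}]'; python3 st.py
```

```text
t: 5.8
tool_pos: [0.5899, -0.0111, 0.099]
tool_rot: [-2.854, -0.884, -0.648]
contact_force: [-6.4, 0.9, 5.3]
opening: 0.0101
grip_force: 41.5
F [-2.1 -4.  -7. ] M [ 0.67 -0.49 -0.09] q6 0.49
angle ccw 5.73 rack pos [-0.0012  0.0015  0.0343]
t: 6.3
tool_pos: [0.59, -0.0113, 0.099]
tool_rot: [-2.835, -0.983, -0.656]
contact_force: [-5.8, -0.6, 5.2]
opening: 0.0103
grip_force: 42.1
F [-2.3 -2.6 -7. ] M [ 0.64 -0.45  0.71] q6 0.422
angle ccw 9.56 rack pos [-0.0011  0.0013  0.0343]
```

```bash
python3 -m crank '[{"offset":[0,0,0],"twist":[0,0,5]},{"offset":[0,0,0],"twist":[0,0,10]},{"offset":[0,0,0],"twist":[0,0,14]},{"offset":[0,0,0],"twist":[0,0,17]},{"offset":[0,0,0],"twist":[0,0,18]},{"offset":[0,0,0],"twist":[0,0,18]}]'; python3 st.py
python3 -m crank '[{"offset":[0,0,0],"twist":[0,0,2]},{"offset":[0,0,0],"twist":[0,0,3]},{"offset":[0,0,0],"twist":[0,0,3]}]'; python3 st.py
```

```text
t: 7.05
tool_pos: [0.5901, -0.0108, 0.0997]
tool_rot: [-2.894, -0.522, -0.618]
contact_force: [-7.3, 2.1, 7.8]
opening: 0.01
grip_force: 41.6
F [-2.3 -5.1 -9.3] M [ 0.75 -0.81 -0.09] q6 0.734
angle ccw -8.25 rack pos [-0.0006  0.0017  0.0348]
t: 7.42
tool_pos: [0.5899, -0.0106, 0.0997]
tool_rot: [-2.898, -0.449, -0.61]
contact_force: [-8.2, 2.5, 8.5]
opening: 0.0101
grip_force: 50.1
F [ -2.9  -5.7 -10.2] M [ 0.76 -0.8  -0.93] q6 0.784
angle ccw -11.06 rack pos [-0.0006  0.0019  0.0348]
```

```bash
python3 -m crank '[{"offset":[0,0,0],"twist":[0,0,-5]},{"offset":[0,0,0],"twist":[0,0,-10]},{"offset":[0,0,0],"twist":[0,0,-15]},{"offset":[0,0,0],"twist":[0,0,-19]},{"offset":[0,0,0],"twist":[0,0,-21]},{"offset":[0,0,0],"twist":[0,0,-21]}]'; python3 st.py
python3 -m crank '[{"offset":[0,0,0],"twist":[0,0,-2]},{"offset":[0,0,0],"twist":[0,0,-3]},{"offset":[0,0,0],"twist":[0,0,-3]}]'; python3 st.py
```

```text
t: 8.18
tool_pos: [0.5902, -0.011, 0.0997]
tool_rot: [-2.834, -0.984, -0.657]
contact_force: [-8.2, 1.1, 6.6]
opening: 0.0099
grip_force: 42.2
F [-2.4 -5.4 -8.8] M [ 0.86 -0.47  0.55] q6 0.421
angle ccw 9.61 rack pos [-0.0006  0.0014  0.0348]
t: 8.55
tool_pos: [0.5903, -0.0112, 0.0997]
tool_rot: [-2.817, -1.057, -0.662]
contact_force: [-6.2, 0.1, 7.5]
opening: 0.0101
grip_force: 56.4
F [-1.  -3.4 -9.1] M [ 0.91 -0.52  1.26] q6 0.371
angle ccw 12.45 rack pos [-0.0006  0.0012  0.0348]
```

```bash
python3 -m crank '[{"offset":[0,0,0],"twist":[0,0,6]},{"offset":[0,0,0],"twist":[0,0,12]},{"offset":[0,0,0],"twist":[0,0,17]},{"offset":[0,0,0],"twist":[0,0,21]},{"offset":[0,0,0],"twist":[0,0,24]},{"offset":[0,0,0],"twist":[0,0,25]},{"offset":[0,0,0],"twist":[0,0,25]}]'; python3 st.py
python3 -m crank '[{"offset":[0,0,0],"twist":[0,0,-6]},{"offset":[0,0,0],"twist":[0,0,-12]},{"offset":[0,0,0],"twist":[0,0,-17]},{"offset":[0,0,0],"twist":[0,0,-21]},{"offset":[0,0,0],"twist":[0,0,-24]},{"offset":[0,0,0],"twist":[0,0,-24]}]'; python3 st.py
```

```text
t: 9.43
tool_pos: [0.5907, -0.0106, 0.1004]
tool_rot: [-2.898, -0.42, -0.611]
contact_force: [-6.6, 3.1, 9.5]
opening: 0.0097
grip_force: 42.4
F [ -1.1  -5.8 -10.5] M [ 0.78 -0.63 -0.25] q6 0.803
angle ccw -12.21 rack pos [0.0003 0.0015 0.0352]
t: 10.18
tool_pos: [0.5906, -0.0105, 0.1009]
tool_rot: [-2.821, -1.04, -0.661]
contact_force: [-10.8, 2.1, 12.1]
opening: 0.01
grip_force: 48.3
F [ -1.   -7.4 -14.5] M [ 1.27 -0.18 -0.1 ] q6 0.385
angle ccw 11.76 rack pos [0.0004 0.0016 0.0356]
```

```bash
python3 -m crank '[{"offset":[0,0,0],"twist":[0,0,-4]},{"offset":[0,0,0],"twist":[0,0,-8]},{"offset":[0,0,0],"twist":[0,0,-8]}]'; python3 st.py; python3 -m crank '[{"offset":[0,0,0],"twist":[0,0,-5]},{"offset":[0,0,0],"twist":[0,0,-10]},{"offset":[0,0,0],"twist":[0,0,-15]},{"offset":[0,0,0],"twist":[0,0,-20]},{"offset":[0,0,0],"twist":[0,0,-20]}]'; python3 st.py
```

```text
t: 10.55
tool_pos: [0.5908, -0.0109, 0.1009]
tool_rot: [-2.769, -1.238, -0.674]
contact_force: [-10.3, 0.5, 12.1]
opening: 0.0103
grip_force: 66.2
F [ -0.9  -6.1 -14.7] M [ 1.26 -0.17  1.29] q6 0.249
angle ccw 19.47 rack pos [0.0005 0.0012 0.0357]
t: 11.18
tool_pos: [0.5917, -0.0123, 0.1013]
tool_rot: [2.522, 1.675, 0.678]
contact_force: [-7.8, -7.0, 12.8]
opening: 0.0103
grip_force: 212.3
F [ -4.4  -0.4 -16. ] M [ 1.17 -0.43  5.6 ] q6 -0.089
angle ccw 38.5 rack pos [ 0.0007 -0.0005  0.0359]
```

```bash
python3 -m crank '[{"offset":[0,0,0],"twist":[0,0,10]},{"offset":[0,0,0],"twist":[0,0,20]},{"offset":[0,0,0],"twist":[0,0,25]},{"offset":[0,0,0],"twist":[0,0,25]}]'; python3 st.py;  python3 -m crank '[{"offset":[0,0,0],"twist":[0,0,8]},{"offset":[0,0,0],"twist":[0,0,16]},{"offset":[0,0,0],"twist":[0,0,22]},{"offset":[0,0,0],"twist":[0,0,24]},{"offset":[0,0,0],"twist":[0,0,24]}]'; python3 st.py
```

```text
t: 11.68
tool_pos: [0.5906, -0.0105, 0.1009]
tool_rot: [-2.803, -1.115, -0.666]
contact_force: [-9.7, 3.0, 12.0]
opening: 0.0101
grip_force: 48.5
F [  0.5  -7.4 -13.9] M [ 1.28 -0.17  0.21] q6 0.334
angle ccw 14.67 rack pos [0.0005 0.0016 0.0356]
t: 12.3
tool_pos: [0.5907, -0.0107, 0.1008]
tool_rot: [-2.895, -0.496, -0.618]
contact_force: [-10.6, 1.8, 11.8]
opening: 0.0095
grip_force: 48.3
F [ -3.7  -6.1 -14.3] M [ 1.02 -0.7  -0.05] q6 0.752
angle ccw -9.26 rack pos [0.0004 0.0014 0.0356]
```

```bash
python3 -m crank '[{"offset":[0,0,0],"twist":[0,0,4]},{"offset":[0,0,0],"twist":[0,0,6]},{"offset":[0,0,0],"twist":[0,0,6]}]'; python3 st.py;  python3 -m crank '[{"offset":[0,0,0],"twist":[0,0,3]},{"offset":[0,0,0],"twist":[0,0,4]},{"offset":[0,0,0],"twist":[0,0,4]}]'; python3 st.py
```

```text
t: 12.68
tool_pos: [0.5906, -0.0103, 0.1007]
tool_rot: [-2.899, -0.346, -0.602]
contact_force: [-9.9, 4.6, 10.3]
opening: 0.0099
grip_force: 55.8
F [ -3.7  -8.1 -12.1] M [ 1.09 -0.53 -0.94] q6 0.854
angle ccw -15.06 rack pos [0.0004 0.0018 0.0354]
t: 13.05
tool_pos: [0.5903, -0.0102, 0.1006]
tool_rot: [-2.898, -0.249, -0.59]
contact_force: [-10.8, 4.0, 11.5]
opening: 0.0104
grip_force: 80.5
F [ -4.7  -7.6 -13.6] M [ 1.17 -0.62 -1.84] q6 0.921
angle ccw -18.86 rack pos [0.0002 0.002  0.0355]
```

CW stop reached. Now ACW, checking for freedom.

```bash
python3 -m crank '[{"offset":[0,0,0],"twist":[0,0,-8]},{"offset":[0,0,0],"twist":[0,0,-16]},{"offset":[0,0,0],"twist":[0,0,-24]},{"offset":[0,0,0],"twist":[0,0,-30]},{"offset":[0,0,0],"twist":[0,0,-36]},{"offset":[0,0,0],"twist":[0,0,-37]},{"offset":[0,0,0],"twist":[0,0,-37]}]'; python3 st.py
```

```text
t: 13.92
tool_pos: [0.5909, -0.0106, 0.1007]
tool_rot: [-2.784, -1.187, -0.672]
contact_force: [-6.9, 1.0, 9.9]
opening: 0.0099
grip_force: 55.1
F [  0.4  -4.3 -11.3] M [1.13 0.07 1.08] q6 0.283
angle ccw 17.48 rack pos [0.0006 0.0014 0.0354]
```

```bash
python3 -m crank '[{"offset":[0,0,0],"twist":[0,0,8]},{"offset":[0,0,0],"twist":[0,0,16]},{"offset":[0,0,0],"twist":[0,0,24]},{"offset":[0,0,0],"twist":[0,0,31]},{"offset":[0,0,0],"twist":[0,0,36]},{"offset":[0,0,0],"twist":[0,0,38]},{"offset":[0,0,0],"twist":[0,0,38]}]'; python3 st.py
python3 -m crank '[{"offset":[0,0,0],"twist":[0,0,-8]},{"offset":[0,0,0],"twist":[0,0,-16]},{"offset":[0,0,0],"twist":[0,0,-24]},{"offset":[0,0,0],"twist":[0,0,-30]},{"offset":[0,0,0],"twist":[0,0,-36]},{"offset":[0,0,0],"twist":[0,0,-38]},{"offset":[0,0,0],"twist":[0,0,-38]}]'; python3 st.py
```

```text
t: 14.8
tool_pos: [0.591, -0.0106, 0.101]
tool_rot: [-2.897, -0.219, -0.59]
contact_force: [-8.0, 2.8, 10.3]
opening: 0.0099
grip_force: 55.9
F [ -2.9  -5.6 -11.7] M [ 0.95 -0.57 -1.16] q6 0.941
angle ccw -20.02 rack pos [0.0007 0.0013 0.0357]
t: 15.68
tool_pos: [0.5908, -0.0102, 0.101]
tool_rot: [-2.782, -1.193, -0.671]
contact_force: [-9.6, 4.4, 11.9]
opening: 0.0105
grip_force: 48.3
F [  2.   -8.3 -13.4] M [ 1.42  0.17 -0.05] q6 0.28
angle ccw 17.74 rack pos [0.0008 0.0018 0.0356]
```

```bash
python3 -m crank '[{"offset":[0,0,0],"twist":[0,0,-4]},{"offset":[0,0,0],"twist":[0,0,-8]},{"offset":[0,0,0],"twist":[0,0,-8]}]'; python3 st.py
```

```text
t: 16.05
tool_pos: [0.5907, -0.0101, 0.101]
tool_rot: [-2.717, -1.398, -0.68]
contact_force: [-10.7, 4.1, 12.4]
opening: 0.0101
grip_force: 48.3
F [  2.5  -8.5 -14.4] M [ 1.4   0.45 -0.15] q6 0.14
angle ccw 25.76 rack pos [0.0007 0.0019 0.0356]
```

Free. Turn on to about 88°.

```bash
python3 -m crank '[{"offset":[0,0,0],"twist":[0,0,-7]},{"offset":[0,0,0],"twist":[0,0,-14]},{"offset":[0,0,0],"twist":[0,0,-21]},{"offset":[0,0,0],"twist":[0,0,-28]},{"offset":[0,0,0],"twist":[0,0,-35]},{"offset":[0,0,0],"twist":[0,0,-40]},{"offset":[0,0,0],"twist":[0,0,-40]}]'; python3 st.py
python3 -m crank '[{"offset":[0,0,0],"twist":[0,0,-7]},{"offset":[0,0,0],"twist":[0,0,-14]},{"offset":[0,0,0],"twist":[0,0,-21]},{"offset":[0,0,0],"twist":[0,0,-24]},{"offset":[0,0,0],"twist":[0,0,-24]}]'; python3 st.py
```

```text
t: 16.92
tool_pos: [0.5902, -0.01, 0.1008]
tool_rot: [1.996, 2.159, 0.62]
contact_force: [-13.3, 3.7, 14.6]
opening: 0.0099
grip_force: 48.7
F [  7.7  -6.5 -17.4] M [ 1.15  1.35 -0.05] q6 -0.558
angle ccw 65.77 rack pos [0.0003 0.0023 0.0356]
t: 17.55
tool_pos: [0.5899, -0.01, 0.1007]
tool_rot: [1.468, 2.467, 0.549]
contact_force: [-13.8, 4.1, 14.7]
opening: 0.0099
grip_force: 48.9
F [ 10.2  -3.  -17.6] M [ 0.67  1.78 -0.08] q6 -0.977
angle ccw 89.77 rack pos [0.     0.0024 0.0356]
```

```bash
python3 -m crank '[{"offset":[0,0,0],"twist":[0,0,0]},{"offset":[0,0,0],"twist":[0,0,0]},{"offset":[0,0,0],"twist":[0,0,0]},{"offset":[0,0,0],"twist":[0,0,0]},{"offset":[0,0,-0.01],"twist":[0,0,0]},{"offset":[0,0,-0.03],"twist":[0,0,0]},{"offset":[0,0,-0.08],"twist":[0,0,0]},{"offset":[0,0,-0.14],"twist":[0,0,0]},{"offset":[0,0,-0.14],"twist":[0,0,0]},{"offset":[0,0,-0.14],"twist":[0,0,0]}]' 0.4 40; python3 st.py
python3 - <<'E'
from h import *
# stand/plate first guess view pose: tool down over plate, tool x = world +x
G=np.eye(4);G[:3,:3]=np.diag([1,-1,-1.]);G[:3,3]=[.45,-.268,.24];go(G)
o=get_obs();im=get_image("wrist");cv2.imwrite("pics/w3.png",im[:,:,::-1])
E
```

```text
t: 18.8
tool_pos: [0.5381, -0.0396, 0.2261]
tool_rot: [1.469, 2.462, 0.546]
contact_force: [-0.5, 0.8, -1.3]
opening: 0.0338
grip_force: 0.0
F [ 1.  -0.6  1.2] M [0.19 0.01 0.  ] q6 -0.962
angle ccw 89.7 rack pos [-0.0011  0.0013  0.1745]
offset [-0.1592 -0.1627 -0.0911] twist [ 15.4 -25.7 116.2]
```

View pics/w3.png

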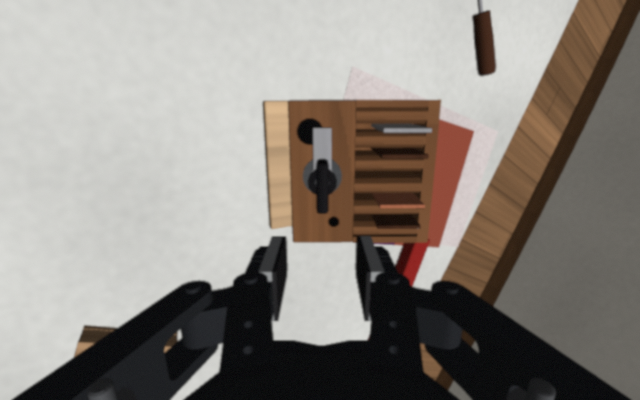

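Run:
```python
from h import *
G=np.eye(4);G[:3,:3]=np.diag([1,-1,-1.]);G[:3,3]=[.49,-.268,.26];go(G)
```

```text
offset [-0.1786 -0.1217 -0.0958] twist [ 15.3 -25.7 116.2]
```

```bash
python3 -m crank '[{"offset":[-0.015,-0.01,-0.03],"twist":[1.3,-2.1,9.7]},{"offset":[-0.03,-0.02,-0.05],"twist":[2.6,-4.3,19.4]},{"offset":[-0.045,-0.03,-0.06],"twist":[3.8,-6.4,29]},{"offset":[-0.06,-0.04,-0.065],"twist":[5.1,-8.6,38.7]},{"offset":[-0.075,-0.05,-0.07],"twist":[6.4,-10.7,48.4]},{"offset":[-0.09,-0.06,-0.075],"twist":[7.7,-12.9,58]},{"offset":[-0.105,-0.07,-0.08],"twist":[8.9,-15,67.8]},{"offset":[-0.12,-0.08,-0.085],"twist":[10.2,-17.1,77.5]},{"offset":[-0.135,-0.09,-0.09],"twist":[11.5,-19.3,87.2]},{"offset":[-0.15,-0.1,-0.093],"twist":[12.8,-21.4,96.8]},{"offset":[-0.165,-0.11,-0.095],"twist":[14,-23.6,106.5]},{"offset":[-0.179,-0.122,-0.096],"twist":[15.3,-25.7,116.2]},{"offset":[-0.179,-0.122,-0.096],"twist":[15.3,-25.7,116.2]},{"offset":[-0.179,-0.122,-0.096],"twist":[15.3,-25.7,116.2]},{"offset":[-0.179,-0.122,-0.096],"twist":[15.3,-25.7,116.2]},{"offset":[-0.179,-0.122,-0.096],"twist":[15.3,-25.7,116.2]}]' 0.5
python3 - <<'E'
from h import *
o=get_obs();print(o["q"].round(2),np.abs(o["dq"]).max())
im=get_image("wrist");C=cam("wrist",o);np.savez("w4.npz",W=C[2])
for n in("plate","stand"):
    for d in cut_out(n,"wrist")[:1]:
        m=d["region"].astype(np.uint8);print(n,round(d["confidence"],2),np.round(d["rect"],1),cv2.minAreaRect(np.argwhere(m)[:,::-1].astype(np.float32)))
cv2.imwrite("pics/w4.png",cv2.resize(im[40:290,170:470],None,fx=2.4,fy=2.4,interpolation=2)[:,:,::-1])
E
```

```text
t: 20.85
tool_pos: [0.4904, -0.2682, 0.2614]
tool_rot: [3.141, 0.001, 0.003]
contact_force: [-0.3, 0.8, -0.1]
opening: 0.0431
grip_force: 0.0
[-0.63 -0.12  1.73  0.    1.53  0.94] 0.0029127115901616462
plate 0.77 [331.9 162.8  15.5  68.2] ((329.06097412109375, 162.0487823486328), (68.5779800415039, 5.852870941162109), 83.6598129272461)
stand 0.7 [327.7 151.   49.8  85.4] ((328.11700439453125, 149.87576293945312), (80.04541015625, 43.089019775390625), 84.47245788574219)
```

View pics/w4.png

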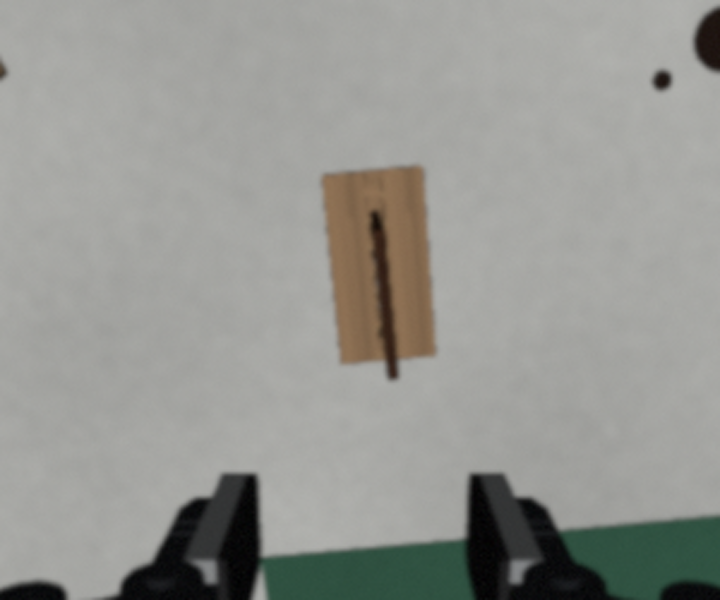

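```bash
cat > pl.py <<'E'
from h import *
k=get_calibration("wrist");C=(k["intrinsics"],k["k1"],np.load("w4.npz")["W"])
c=lambda a:np.array(a,float)/2.4+[170,40]
S=pix(C,c([(322,174),(424,166),(435,354),(341,363)]),.028);print(S.round(4));ctr=S.mean(0)
d=(S[0]+S[1]-S[2]-S[3])/2;yaw=np.arctan2(d[1],d[0]);print("stand",ctr.round(4),yaw,np.linalg.norm(d),np.linalg.norm(S[0]-S[1]))
n=pix(C,c([(393,378)]),.116)[0];f=pix(C,c([(381,240)]),.116)[0];print("near top",n.round(4),f.round(4),np.arctan2(*(f-n)[1::-1]))
u=np.array([np.cos(yaw),np.sin(yaw),0]);print("plate centre from near end",(n+.03*u).round(4))
for x in(.03,-.03):print(((proj(C,[ctr[:2].tolist()+[0]+x*u+[0,0,.116]])-[170,40])*2.4).round(0))
G=np.eye(4);G[:3,:3]=R.from_euler('z',yaw).as_matrix()@np.diag([1,-1,-1.]);p=n+.03*u;G[:3,3]=[p[0],p[1],.082];go(G)
E
python3 pl.py
```

```text
[[ 0.5546 -0.2496  0.028 ]
 [ 0.5584 -0.299   0.028 ]
 [ 0.4644 -0.3068  0.028 ]
 [ 0.4596 -0.2582  0.028 ]]
stand [ 0.5092 -0.2784  0.028 ] 0.08638523434584748 0.09483770894510557 0.04952737669287902
near top [ 0.4774 -0.2814  0.116 ] [ 0.5321 -0.2762  0.116 ] 0.09485481643599263
plate centre from near end [ 0.5073 -0.2788  0.116 ]
[[380. 221.]]
[[392. 373.]]
offset [0.0166 0.0103 0.1795] twist [ 0.  -0.1 -4.9]
```

```bash
python3 -m crank '[{"offset":[0.017,0.0103,0.04],"twist":[0,0,-4.9]},{"offset":[0.017,0.0103,0.08],"twist":[0,0,-4.9]},{"offset":[0.017,0.0103,0.12],"twist":[0,0,-4.9]},{"offset":[0.017,0.0103,0.15],"twist":[0,0,-4.9]},{"offset":[0.017,0.0103,0.179],"twist":[0,0,-4.9]},{"offset":[0.017,0.0103,0.179],"twist":[0,0,-4.9]},{"offset":[0.017,0.0103,0.179],"twist":[0,0,-4.9]}]' 0.5
python3 pl.py | tail -1
python3 - <<'E'
from h import *
im=get_image("wrist");cv2.imwrite("pics/w5.png",im[:,:,::-1])
E
```

```text
t: 21.88
tool_pos: [0.5083, -0.2796, 0.0836]
tool_rot: [3.138, 0.134, 0.005]
contact_force: [0.5, 0.6, 0.5]
opening: 0.0424
grip_force: 0.0
offset [-0.0009 -0.0008  0.0016] twist [ 0.1 -0.2 -0.1]
```

View pics/w5.png

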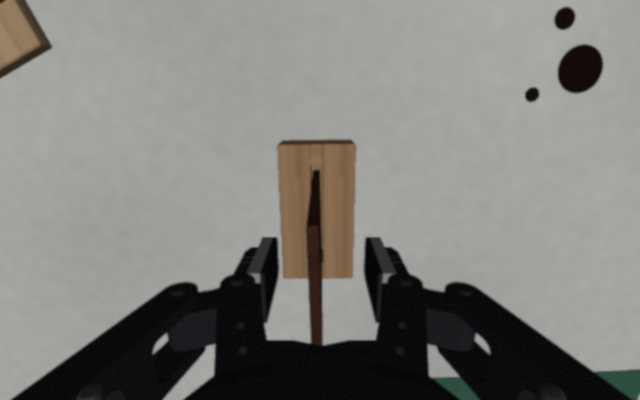

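```bash
python3 -m crank '[{"offset":[0,-0.0013,0.001],"twist":[0,0,0]},{"offset":[0,-0.0013,0.001],"twist":[0,0,0]},{"offset":[0,-0.0013,0.001],"twist":[0,0,0]},{"offset":[0,-0.0013,0.001],"twist":[0,0,0]},{"offset":[0,-0.0013,0.001],"twist":[0,0,0]},{"offset":[0,-0.0013,0.001],"twist":[0,0,0]},{"offset":[0,-0.0013,0.001],"twist":[0,0,0]},{"offset":[0,-0.0013,0.001],"twist":[0,0,0]}]' 0 35
python3 -m crank '[{"offset":[0,0,-0.01],"twist":[0,0,0]},{"offset":[0,0,-0.025],"twist":[0,0,0]},{"offset":[0,0,-0.05],"twist":[0,0,0]},{"offset":[0,0,-0.1],"twist":[0,0,0]},{"offset":[0,0,-0.15],"twist":[0,0,0]},{"offset":[0,0,-0.16],"twist":[0,0,0]},{"offset":[0,0,-0.16],"twist":[0,0,0]}]'
python3 - <<'E'
from h import *
T=np.load("RT.npy");go(tool(T,.068,0,.18));go(tool(T,.068,0,.23))
o=get_obs();im=get_image("scene")
C=cam("scene")
for n in("plate",):
    for c in("scene","wrist"):
        im=get_image(c)
        for d in cut_out(n,c)[:1]: print(c,round(d["confidence"],2),np.round(d["rect"],1))
cv2.imwrite("pics/w6.png",im[:,:,::-1])
E
```

```text
t: 22.92
tool_pos: [0.508, -0.2781, 0.0821]
tool_rot: [3.138, 0.134, 0.004]
contact_force: [-0.2, 0.7, 5.3]
opening: 0.0043
grip_force: 35.8
t: 23.8
tool_pos: [0.5075, -0.2779, 0.242]
tool_rot: [3.138, 0.134, 0.004]
contact_force: [0.0, 0.1, -0.9]
opening: 0.0044
grip_force: 34.9
offset [ 0.1065 -0.2579 -0.0182] twist [  5.3  24.5 -23.4]
offset [ 0.0873 -0.2493 -0.0636] twist [  5.3  24.5 -23.4]
scene 0.65 [229.8 142.3  14.5  33.4]
wrist 0.81 [321.6 257.4  19.5 176.1]
```

View pics/w6.png

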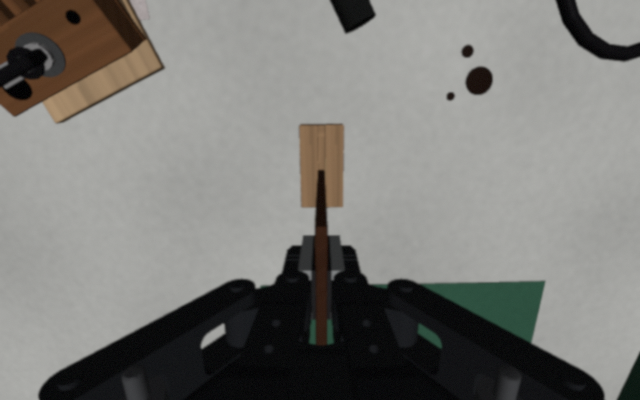

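```bash
python3 - <<'E'
from h import *
C=cam("wrist");o=get_obs();r=R.from_rotvec(o["tool_rot"]).as_matrix();t=o["tool_pos"]
uv=np.array([227.,345,170])
def f(p):
    x,zt,a=p;m=R.from_euler('y',a).as_matrix()
    P=np.array([(.03,0,0),(-.03,0,0),(.03,0,.11)])@m.T+[x,0,zt]
    return proj(C,P@r.T+t)[:,1]-uv
s=least_squares(f,[0,-.034,0]);print(s.x,s.fun)
E
python3 -m crank '[{"offset":[0.01,-0.03,-0.02],"twist":[0.7,3,-2.9]},{"offset":[0.02,-0.06,-0.04],"twist":[1.3,6.1,-5.8]},{"offset":[0.03,-0.09,-0.05],"twist":[2,9.2,-8.8]},{"offset":[0.04,-0.12,-0.06],"twist":[2.6,12.2,-11.7]},{"offset":[0.05,-0.15,-0.062],"twist":[3.3,15.3,-14.6]},{"offset":[0.06,-0.18,-0.064],"twist":[4,18.4,-17.5]},{"offset":[0.07,-0.21,-0.064],"twist":[4.6,21.4,-20.5]},{"offset":[0.087,-0.249,-0.064],"twist":[5.3,24.5,-23.4]},{"offset":[0.087,-0.249,-0.064],"twist":[5.3,24.5,-23.4]},{"offset":[0.087,-0.249,-0.064],"twist":[5.3,24.5,-23.4]},{"offset":[0.087,-0.249,-0.064],"twist":[5.3,24.5,-23.4]},{"offset":[0.087,-0.249,-0.064],"twist":[5.3,24.5,-23.4]}]'
python3 st.py; python3 -c "
from h import *
go(tool(np.load('RT.npy'),.068,0,.1))"
```

```text
[-0.00622669 -0.02165121  0.01291533] [5.68434189e-14 1.13686838e-13 8.52651283e-14]
t: 25.55
tool_pos: [0.5727, -0.023, 0.3053]
tool_rot: [-2.874, -0.733, -0.635]
contact_force: [1.2, -0.6, -0.3]
opening: 0.0043
grip_force: 34.9
F [0.6 1.1 0.6] M [-0.01 -0.21  0.01] q6 0.706
angle ccw -0.12 rack pos [ 0.0672 -0.0008  0.2301]
offset [ 0.0009 -0.0007  0.1301] twist [-0.1  0.1 -0.1]
```

```bash
python3 -m crank '[{"offset":[0.001,-0.0007,0.05],"twist":[0,0,0]},{"offset":[0.001,-0.0007,0.09],"twist":[0,0,0]},{"offset":[0.001,-0.0007,0.11],"twist":[0,0,0]},{"offset":[0.001,-0.0007,0.128],"twist":[0,0,0]},{"offset":[0.001,-0.0007,0.135],"twist":[0,0,0]},{"offset":[0.001,-0.0007,0.135],"twist":[0,0,0]},{"offset":[0.001,-0.0007,0.135],"twist":[0,0,0]}]'
python3 st.py
python3 - <<'E'
from h import *
C=cam("wrist");o=get_obs();r=R.from_rotvec(o["tool_rot"]).as_matrix();t=o["tool_pos"];T=np.load("RT.npy")
for x,zt in((0,-.034),(-.003,-.034),(0,-.028)):
    P=np.array([(.03,0,0),(-.03,0,0),(.03,0,.11)])+[x,0,zt];print(x,zt,proj(C,P@r.T+t).round(1).tolist())
P=np.array([(.033,0,0),(.103,0,0),(.103,.004,-.007),(.103,-.004,-.007)]);print(proj(C,P@T[:3,:3].T+T[:3,3]).round(1).tolist())
im=get_image("wrist");cv2.imwrite("pics/w7.png",cv2.resize(im[60:360,160:480],None,fx=2,fy=2,interpolation=2)[:,:,::-1])
E
```

```text
t: 26.42
tool_pos: [0.6236, 0.006, 0.1849]
tool_rot: [-2.874, -0.734, -0.638]
contact_force: [-0.2, -0.2, 0.0]
opening: 0.0043
grip_force: 34.9
F [-0.2  0.1 -0.1] M [-0.02 -0.27  0.06] q6 0.708
angle ccw -0.03 rack pos [0.0694 0.0003 0.0962]
0 -0.034 [[317.6, 221.5], [318.0, 353.6], [319.0, 165.6]]
-0.003 -0.034 [[317.6, 229.1], [318.1, 359.2], [319.0, 169.7]]
0 -0.028 [[317.7, 215.9], [318.1, 343.4], [319.1, 164.0]]
[[319.6, 240.3], [319.5, 156.0], [314.4, 154.6], [324.6, 154.6]]
```

View pics/w7.png

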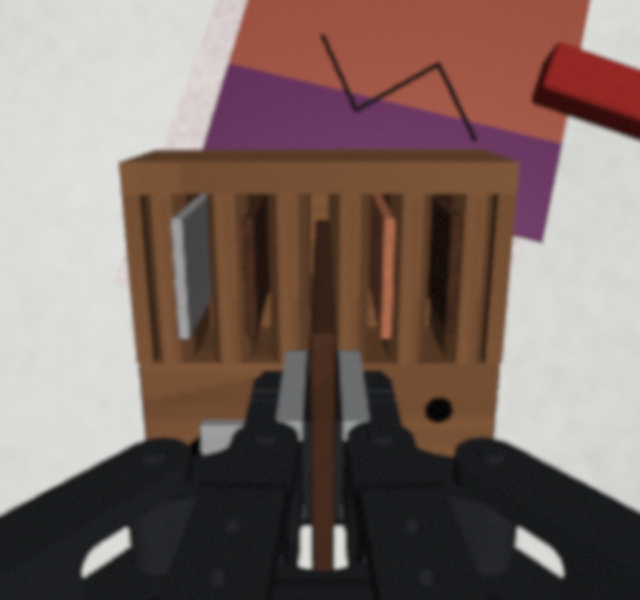

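```bash
python3 -m crank '[{"offset":[0.0013,-0.001,0.005],"twist":[0,0,0]},{"offset":[0.0013,-0.001,0.012],"twist":[0,0,0]},{"offset":[0.0013,-0.001,0.018],"twist":[0,0,0]},{"offset":[0.0013,-0.001,0.024],"twist":[0,0,0]},{"offset":[0.0013,-0.001,0.03],"twist":[0,0,0]},{"offset":[0.0013,-0.001,0.03],"twist":[0,0,0]}]'
python3 st.py;python3 -m crank '[{"offset":[0,0,0.005],"twist":[0,0,0]},{"offset":[0,0,0.01],"twist":[0,0,0]},{"offset":[0,0,0.01],"twist":[0,0,0]}]';python3 st.py
```

```text
t: 27.22
tool_pos: [0.6344, 0.0141, 0.1558]
tool_rot: [-2.873, -0.734, -0.633]
contact_force: [-0.3, -0.2, -0.1]
opening: 0.0045
grip_force: 34.9
F [-0.3  0.  -0.1] M [-0.03 -0.25 -0.03] q6 0.708
angle ccw -0.07 rack pos [0.0691 0.0022 0.0642]
t: 27.6
tool_pos: [0.6381, 0.016, 0.1469]
tool_rot: [-2.873, -0.734, -0.634]
contact_force: [-0.2, -0.6, 0.2]
opening: 0.0048
grip_force: 34.9
F [-0.3  0.5 -0.4] M [-0.02 -0.24  0.  ] q6 0.707
angle ccw -0.07 rack pos [0.0692 0.0021 0.0544]
```

```bash
python3 -m crank '[{"offset":[0,0,0.005],"twist":[0,0,0]},{"offset":[0,0,0.01],"twist":[0,0,0]},{"offset":[0,0,0.015],"twist":[0,0,0]},{"offset":[0,0,0.018],"twist":[0,0,0]},{"offset":[0,0,0.018],"twist":[0,0,0]}]';python3 st.py;python3 -m crank '[{"offset":[0,0,0.002],"twist":[0,0,0]},{"offset":[0,0,0.004],"twist":[0,0,0]},{"offset":[0,0,0.004],"twist":[0,0,0]}]';python3 st.py
```

```text
t: 28.22
tool_pos: [0.6448, 0.0197, 0.1309]
tool_rot: [-2.873, -0.734, -0.634]
contact_force: [-0.2, -0.1, -0.8]
opening: 0.0045
grip_force: 34.9
F [-0.6 -0.   0.6] M [ 0.08 -0.24 -0.01] q6 0.705
angle ccw -0.06 rack pos [0.0694 0.0021 0.0366]
t: 28.6
tool_pos: [0.6465, 0.0198, 0.13]
tool_rot: [-2.873, -0.737, -0.635]
contact_force: [-11.5, -4.7, 11.6]
opening: 0.0046
grip_force: 37.4
F [ -6.3  -1.5 -15.8] M [ 0.62 -1.35 -0.02] q6 0.704
angle ccw 0.03 rack pos [0.0704 0.0014 0.0352]
```

```bash
python3 -m crank '[{"offset":[0,0,-0.002],"twist":[0,0,0]},{"offset":[0,0,-0.002],"twist":[0,0,0]},{"offset":[0,0,-0.002],"twist":[0,0,0]},{"offset":[0,0,-0.002],"twist":[0,0,0]}]' 0.25; python3 st.py
python3 -m crank '[{"offset":[0,0,-0.01],"twist":[0,0,0]},{"offset":[0,0,-0.03],"twist":[0,0,0]},{"offset":[0,0,-0.06],"twist":[0,0,0]},{"offset":[0,0,-0.11],"twist":[0,0,0]},{"offset":[0,0,-0.15],"twist":[0,0,0]},{"offset":[0,0,-0.15],"twist":[0,0,0]},{"offset":[0,0,-0.15],"twist":[0,0,0]},{"offset":[0,0,-0.15],"twist":[0,0,0]}]'; python3 st.py
python3 - <<'E'
from h import *
T=np.load("RT.npy")
o=get_obs();im=get_image("wrist");C=cam("wrist",o)
for d in cut_out("plate","wrist")[:3]:
    ys,xs=np.nonzero(d["region"]);print(round(d["confidence"],2),np.round(d["rect"],1),[xs[ys<ys.min()+3].mean(),ys.min()],[xs[ys>ys.max()-3].mean(),ys.max()])
for fz in(-.045,-.040,-.03):
    P=np.array([(.098,0,fz+.11),(.038,0,fz+.11),(.098,0,0)]);print(fz,proj(C,P@T[:3,:3].T+T[:3,3]).round(1).tolist())
cv2.imwrite("pics/w8.png",im[:,:,::-1])
g=cv2.cvtColor(im,cv2.COLOR_RGB2GRAY);m=im[:,:,0].astype(int)
print(g[100:300:5,int(proj(C,(T[:3,:3]@[.068,0,.065]+T[:3,3])[None])[0,0])].tolist())
E
```

```text
t: 29.1
tool_pos: [0.6456, 0.0201, 0.1292]
tool_rot: [-2.873, -0.734, -0.635]
contact_force: [-1.1, -0.6, 0.1]
opening: 0.0213
grip_force: 0.0
F [-1.1 -0.  -0.7] M [ 0.01 -0.17  0.01] q6 0.704
angle ccw -0.06 rack pos [0.0695 0.002  0.0347]
t: 30.1
tool_pos: [0.5897, -0.0102, 0.2635]
tool_rot: [-2.873, -0.734, -0.631]
contact_force: [0.4, -0.2, -0.9]
opening: 0.0216
grip_force: 0.0
F [-0.2  0.3  0.9] M [-0.04 -0.17 -0.07] q6 0.714
angle ccw -0.09 rack pos [0.0686 0.0023 0.1833]
0.82 [323.5 183.9  10.7  87.6] [np.float64(322.14285714285717), np.int64(142)] [np.float64(322.6470588235294), np.int64(224)]
-0.045 [[322.5, 156.4], [322.5, 223.4], [322.3, 146.2]]
-0.04 [[322.5, 157.3], [322.5, 225.5], [322.3, 146.2]]
-0.03 [[322.5, 159.4], [322.5, 229.9], [322.3, 146.2]]
[95, 66, 67, 67, 69, 68, 74, 80, 80, 35, 34, 33, 48, 48, 47, 44, 47, 45, 44, 48, 47, 50, 48, 45, 44, 77, 139, 19, 45, 13, 15, 22, 74, 160, 202, 201, 202, 201, 201, 204]
```

```bash
python3 -m crank '[{"offset":[0,0,0.04],"twist":[0,0,0]},{"offset":[0,0,0.08],"twist":[0,0,0]},{"offset":[0,0,0.095],"twist":[0,0,0]},{"offset":[0,0,0.102],"twist":[0,0,0]},{"offset":[0,0,0.106],"twist":[0,0,0]},{"offset":[0,0,0.106],"twist":[0,0,0]}]' 0 20; python3 st.py
python3 -m crank '[{"offset":[0,0,0.003],"twist":[0,0,0]},{"offset":[0,0,0.006],"twist":[0,0,0]},{"offset":[0,0,0.008],"twist":[0,0,0]},{"offset":[0,0,0.008],"twist":[0,0,0]}]'; python3 st.py
```

```text
t: 30.95
tool_pos: [0.63, 0.0108, 0.1706]
tool_rot: [-2.873, -0.734, -0.638]
contact_force: [0.3, 0.1, -0.1]
opening: -0.0001
grip_force: 0.0
F [0.2 0.1 0.2] M [-0.02 -0.22 -0.03] q6 0.71
angle ccw -0.04 rack pos [0.0705 0.0014 0.0799]
t: 31.45
tool_pos: [0.6323, 0.0127, 0.1619]
tool_rot: [-2.873, -0.734, -0.635]
contact_force: [-0.2, 1.4, 0.6]
opening: 0.0003
grip_force: 0.0
F [ 0.7 -1.4 -0.3] M [-0.01 -0.2   0.02] q6 0.709
angle ccw -0.06 rack pos [0.0695 0.0019 0.0707]
```

```bash
python3 -m crank '[{"offset":[0,0,0.001],"twist":[0,0,0]},{"offset":[0,0,0.002],"twist":[0,0,0]},{"offset":[0,0,0.002],"twist":[0,0,0]}]'; python3 st.py
python3 -m crank '[{"offset":[0,0,0.001],"twist":[0,0,0]},{"offset":[0,0,0.002],"twist":[0,0,0]},{"offset":[0,0,0.002],"twist":[0,0,0]}]'; python3 st.py
```

```text
t: 31.82
tool_pos: [0.6333, 0.013, 0.1606]
tool_rot: [-2.873, -0.734, -0.636]
contact_force: [1.1, -0.3, 0.5]
opening: 0.0001
grip_force: 0.4
F [ 1.   0.8 -0.1] M [-0.   -0.16 -0.03] q6 0.709
angle ccw -0.05 rack pos [0.0699 0.0018 0.0691]
t: 32.2
tool_pos: [0.6349, 0.0125, 0.161]
tool_rot: [-2.875, -0.735, -0.639]
contact_force: [-6.8, -3.2, 9.1]
opening: 0.0003
grip_force: 5.5
F [ -2.9  -0.5 -11.4] M [-0.01 -0.68 -0.03] q6 0.709
angle ccw 0.01 rack pos [0.0711 0.0006 0.0691]
```

```bash
python3 -m crank '[{"offset":[0,0,-0.01],"twist":[0,0,0]},{"offset":[0,0,-0.04],"twist":[0,0,0]},{"offset":[0,0,-0.09],"twist":[0,0,0]},{"offset":[0,0,-0.12],"twist":[0,0,0]},{"offset":[0,0,-0.12],"twist":[0,0,0]},{"offset":[0,0,-0.12],"twist":[0,0,0]},{"offset":[0,0,-0.12],"twist":[0,0,0]}]'
python3 - <<'E'
from h import *
T=np.load("RT.npy");o=get_obs();im=get_image("wrist");C=cam("wrist",o)
for n in("plate","keeper_tip"):
    for d in cut_out(n,"wrist")[:1]:print(n,round(d["confidence"],2),np.round(d["rect"],1))
print(proj(C,np.array([(.098,0,.065),(.038,0,.065),(0,.049,.008)])@T[:3,:3].T+T[:3,3]).round(1).tolist())
print(finish_job())
E
```

```text
t: 33.08
tool_pos: [0.5889, -0.0105, 0.2647]
tool_rot: [-2.872, -0.734, -0.63]
contact_force: [0.2, -0.9, -0.6]
opening: -0.0
grip_force: 0.0
plate 0.6 [320.1 187.7  13.1  91.5]
keeper_tip 0.61 [311.5 234.8  64.4  20.5]
[[322.7, 155.8], [322.7, 222.5], [278.2, 235.8]]
the job is handed in; nothing more can be done
None
```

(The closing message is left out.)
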